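# Square a picture frame up in the fitting jig

### The arm

A 6-joint arm with a two-finger parallel gripper is mounted at the origin on the work surface. World frame = base frame: x ahead of the robot, y to its left, z up, the work surface at z = 0. Lengths are in mm, angles in rad, forces in N, time in s.
With the tool pointing down it reaches from about 350 to 875 mm from the base axis. Payload 4.2 kg.
Tool frame: the origin (TCP) lies at the very end of the fingers, on their centre line; the grasp point (between the pads) lies arm.grip_point_offset behind it (arm.grip_point_offset is the distance from the TCP to the grasp point, in mm); z points along the fingers, y is the line along which they close (so a half turn about z gives the same grasp; the last joint's range is limited). The gripper opens to 85 mm and grips with 20 to 120 N. Pads are 22 mm wide; open, the fingers measure 114 mm over their backs; the gripper's body (76 mm by 85 mm) begins 54 mm behind the grasp point. The pads swing forward as they close: fully open they stand 13 mm farther back than shut.
Start: joints at [1.453, 0.385, 0.008, 0, -1.194, -0.259], TCP at [229.934, 581.145, 231.312] pointing down, gripper open.
Joint ranges: [-3.14, 3.14], [-1.21, 2.06], [-1.07, 1.41], [-3.16, 2.05], [-2.99, -0.16], [-3.1, 3.1]. Speed limits (rad/s): [2.79, 2.79, 3.14, 3.14, 3.14, 3.14].

### API

Orientations are given as a unit quaternion [x, y, z, w].
In Python, from bench import arm, cams, ticket gives the robot as it stands.
- The arm moves only by the tool servo_tool, never from a script. Its argument "commands" is a list that holds one entry, the list of rows, each a list of 7 numbers: the closure in counts, from 0 (fully open) to 255 (shut), then the shift along the tool's x, y, z in m, then the turn, a rotation vector about the tool's x, y, z in degrees. In form: [[[grip, x, y, z, ax, ay, az], ...]]. A call has 1 to 10 rows; each row shifts and turns the commanded pose from where the row before left it, along the tool's axes as they then stand; what a row does not reach is not made up. A row lasts 1/12 s, in which the tool goes at most 41.7 mm and 7.16 degrees, less where a joint would pass 70% of its speed; a pose out of reach is approached as far as the arm can. A call with a gripper value outside its range is refused whole. The fingers move at their own pace and stop on an object; the grip force is fixed at half the most. Time passes only in rows, so rows that do not move let the fingers close. It gives the time, the measured TCP pose, the force, the opening and the grip force at its end, in the units of the state.
- arm.read_state(): the state, without advancing time (a new reading comes with each control period).
- cams.get_image(name): name is "side" or "top"; returns a dict with "frame" (480x640x3 uint8, blue, green, red), "K" (3x3 intrinsics, pixels), "k1" (the pictures are not rectified: a ray, as slopes to the right and down, at radius r is drawn at 1 + k1 r^2 times it, then the intrinsics apply), "T" (4x4, takes a point from camera to world coordinates). Camera axes: x right, y up, looking along -z (the intrinsics and any distortion apply to the point x, -y, -z); pixel columns grow to the right and rows downward; lengths in mm; the calibration is good to about 2 mm. A picture is of the moment at which its call begins. There is no depth.
- ticket.job_done(): hands the job in; it is judged then, once.
The state is a dict: "clock": time; "joints": joint angles; "joint_vel": joint speeds; "joint_efforts": joint torques, N m; "position": TCP position; "ee_rot": TCP orientation; "contact_force": force on the tool from outside, world axes, zero at the start; "wrist_torque": the same for the moment, N m; "gripper_width": finger opening in mm; "grasp_force": force on a finger pad.
Only numpy, scipy, OpenCV 4.12 (cv2) and the standard library are available. Lean on these libraries where they do the work, as an engineer would, in place of code of your own. Each camera call takes 0.05 s, during which the arm holds its last target. There are 200 camera calls.

### The job

Set the small white picture frame up square in the fitting jig: push it along the jig's board, never lifting it, until it lies flush against both the long back fence and the short end fence, and push the jig's wooden sliding stop snug up against the frame's free end so that it is trapped there. Do it all by pushing with the fingers, pick nothing up, and leave the jars, tools and other things on the bench where they are.

Things in the scene. Friction and masses are not known exactly. Their poses are not given: they have to be found in the camera images.
- jig: Fitting jig screwed to the bench: plywood board 300 (x) x 460 (y) x 15 mm thick, origin at the centre of its underside on the bench; its x points away from the robot (give or take its yaw), y to the left. Two fixed beech fences at right angles stand on it. A frame flush against both has its centre at x 55, y 90 mm. The sliding stop's T-track is flush with the board, along y at x 55 mm.
- back_fence (a point): Middle of the working face of the long back fence, which faces the robot: at x +120, y 0 mm of the jig, 29 mm above the bench. The fence runs along the jig's y from -168 to +172 mm, is 28 mm thick and stands 28 mm above the board (top 43 mm above the bench).
- end_fence (a point): Middle of the working face of the short end fence, which faces right (-y): at x 42.5, y +180 mm of the jig, 29 mm above the bench. The fence runs along the jig's x from -25 to +110 mm, is 28 mm thick and stands 28 mm above the board.
- picture: Small white picture frame with a pen drawing of a ship, loose, lying face up on the jig's board: 130 (x) x 180 (y) x 20 mm high, about 0.35 kg, moulding 17 mm wide, picture recessed 11 mm. Origin at the centre of its underside, z up, long sides along its y, x roughly away from the robot. It starts askew, off both fences, between the end fence and the sliding stop.
- slide_stop (a joint): Travel of the sliding stop along its track, m: 0 at the right-hand (-y) end, growing to the left, towards the end fence; 0.16 when it touches a frame that is flush against the end fence; end of track 0.185. It takes about 2 N to slide and stays where it is left.
- stop_face (a point): Centre of the sliding stop's working (left, +y) face, 16 mm above the board. The stop is a beech block with an aluminium plate on its right-hand side, where it is pushed (plate 27 mm high). It measures 60 mm along the jig's x and 40.5 mm along y (from this face to the right); its top is 32.5 mm above the board.
- paint_jar: Small amber jar with a white cap, 44 mm across, 48 mm high, standing on the jig's board at its near right corner; origin at the centre of its underside. To be left alone.
- wax_tin: Flat round tin, 44 mm across, 20 mm high, on the jig's board at its near left corner; origin under its centre. To be left alone.
- glue_bottle: Yellow glue bottle, 56 mm across, 165 mm high, standing on the bench to the left or right of the jig; origin under its centre. To be left alone.
- can: Red drinks can, 66 mm across, 115 mm high, standing on the bench to the left or right of the jig; origin under its centre. To be left alone.
- hammer: Hammer 250 mm long, lying on the bench to the right; origin under it, handle to its -x. To be left alone.
- screwdriver: Screwdriver 200 mm long, lying on the bench to the left; origin under it, handle to its -x. To be left alone.
- amp_knob: Black amplifier control knob, 32 mm across, 18 mm high, on the bench just left of the jig; origin under its centre. To be left alone.
There are look-alikes about, which are no part of the job. Leave any pink look-alike of the picture alone.

How it is judged:
By the outcome, as a careful person would: the job done as asked, in the order asked, and still so for the second after the job is handed in, with the robot touching nothing.
It also fails if it takes over 46 s, if anything falls off the work surface, if the arm or the gripper's body presses on something with over 40 N, if the wrist force passes 120 N, or if a joint passes its speed limit or range.

## Working session

There is one attempt and no reset: what is moved stays moved. The work goes in short steps, Python scripts to look and compute and a tool call to move; the robot and the scene stay as the last step left them, time stands still between calls to the robot, and variables do not carry over. Pictures are saved under pics/ and viewed, at most 10 in all, crops included, and the job is handed in when it is done.

Besides the shell and the picture viewer there is one more tool, called after "Emit:" as name(argument=value, ...), one argument or row to a line, values as JSON. servo_tool: Moves the arm, as the interface text tells. Its arguments: {"type":"object","properties":{"commands":{"type":"array","items":{"type":"array","items":{"type":"array","items":{"type":"number"}}}}},"required":["commands"]}

```bash
ls; mkdir -p pics; cat > h.py <<'E'
import numpy as np, cv2
from bench import arm, cams, ticket
def snap(n,f):
    d=cams.get_image(n); cv2.imwrite(f,d["frame"]); np.savez(f+".npz",K=d["K"],k1=d["k1"],T=d["T"]); return d
def dist(d): return np.array([float(d["k1"]),0,0,0,0])
def px2w(d,px,z):
    px=np.array(px,float).reshape(-1,1,2); s=cv2.undistortPoints(px,np.array(d["K"]),dist(d)).reshape(-1,2)
    T=np.array(d["T"]); r=np.c_[s[:,0],-s[:,1],-np.ones(len(s))]@T[:3,:3].T; o=T[:3,3]
    z=np.broadcast_to(z,len(s)); return o+r*((z-o[2])/r[:,2])[:,None]
def w2px(d,P):
    T=np.array(d["T"]); c=(np.atleast_2d(P)-T[:3,3])@T[:3,:3]; c=c*[1,-1,-1]
    return cv2.projectPoints(c,np.zeros(3),np.zeros(3),np.array(d["K"]),dist(d))[0].reshape(-1,2)
E
python3 - <<'E'
from h import *
for n in("top","side"):
    d=snap(n,f"pics/{n}0.png"); print(n,d["T"],d["k1"])
print(arm.read_state(), arm.grip_point_offset)
E
```

```text
pics
top [[ 2.10452984e-02  9.93112714e-01 -1.15257242e-01  3.17584850e+02]
 [-9.99561702e-01  2.33012439e-02  1.82607809e-02  1.39424546e+01]
 [ 2.08206508e-02  1.14822422e-01  9.93167817e-01  1.47484705e+03]
 [ 0.00000000e+00  0.00000000e+00  0.00000000e+00  1.00000000e+00]] -0.10505406410249578
side [[ 9.97893112e-01  3.59554153e-02 -5.40050484e-02  4.11650138e+02]
 [-6.32483989e-02  7.24586874e-01 -6.86275092e-01 -8.17153527e+02]
 [ 1.44560432e-02  6.88244920e-01  7.25334373e-01  9.14633020e+02]
 [ 0.00000000e+00  0.00000000e+00  0.00000000e+00  1.00000000e+00]] -0.08475329468574734
{'clock': 0.1, 'joints': array([ 1.45260755e+00,  3.85460181e-01,  6.74482929e-03, -4.53547592e-04,
       -1.19398310e+00, -2.58612220e-01]), 'joint_vel': array([-0.00044404, -0.00208558,  0.00209716,  0.00131257,  0.00291566,
        0.00021682]), 'joint_efforts': array([-9.76023730e-04, -3.93322670e+01,  1.88928437e+01,  4.19799462e+00,
       -2.61430163e-03,  6.77414135e-06]), 'position': array([229.74657773, 580.67319977, 230.33305976]), 'ee_rot': array([ 9.82288924e-01, -1.87370011e-01, -1.43544203e-04,  9.63505318e-04]), 'contact_force': array([ 0.65836456,  0.29243723, -0.97019363]), 'wrist_torque': array([0.01487725, 0.0171203 , 0.00229345]), 'grasp_force': 0.0, 'gripper_width': 85.27230858719346} 18.700000000000003
```

View pics/top0.png

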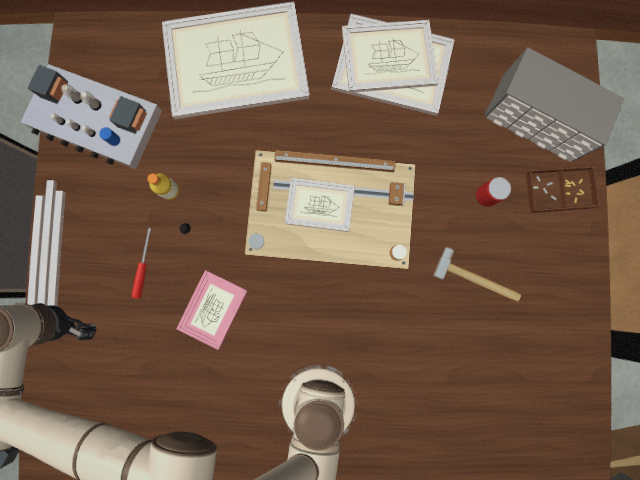

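View pics/side0.png

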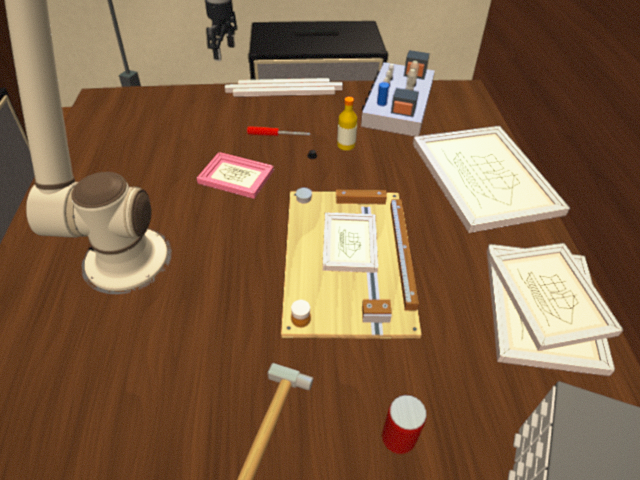

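The top view shows the white frame on the jig at about (320,204), the stop at (397,193), the end fence at (264,187) and the back fence at (335,161). Possible look-alikes are the pink frame at (212,310) and the large white frames at (235,60) and (390,55). Only the small white one lying on the jig's board fits. I'll confirm it and measure it in one enlarged crop.

```bash
python3 - <<'E'
import cv2
i=cv2.imread("pics/top0.png")[143:278,238:423]
cv2.imwrite("pics/crop0.png",cv2.resize(i,None,fx=4.3,fy=4.3,interpolation=cv2.INTER_CUBIC))
E
```

```text
(no output)
```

View pics/crop0.png

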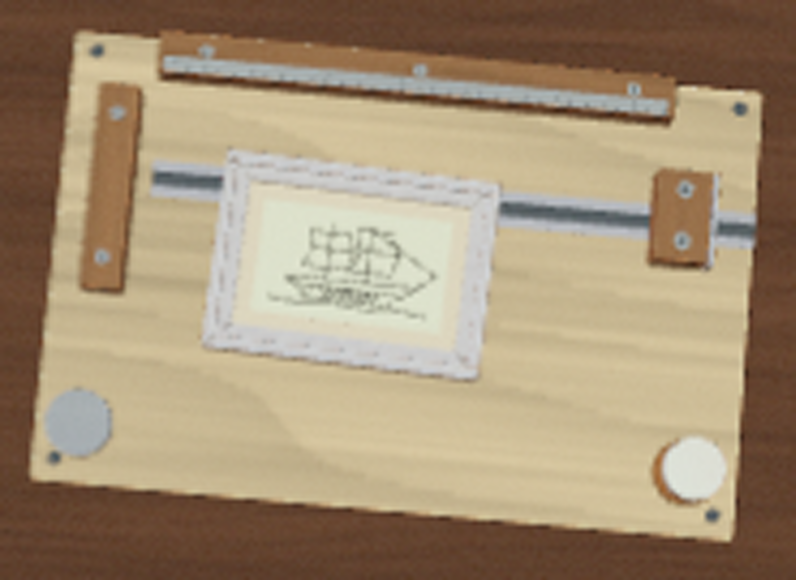

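The crop confirms the small white ship frame. Its corners in the crop are about (230,150), (498,183), (477,380) and (203,347). It sits between the end fence's right edge, (140,87) to (123,292), and the stop at (655–716, 168–268).

```bash
python3 - <<'E'
from h import *
from scipy.spatial.transform import Rotation as R
d=dict(np.load("pics/top0.png.npz"))
def m(p,z): return px2w(d,(np.array(p,float)+.5)/4.3-.5+[238,143],z)
B=m([(77,32),(762,92),(732,540),(30,480)],15)
L=np.array([[150,230],[150,-230],[-150,-230],[-150,230]])
def fit(L,P):
    c=P[:,:2].mean(0); A=P[:,:2]-c; Lc=L-L.mean(0)
    a=np.arctan2((Lc[:,0]*A[:,1]-Lc[:,1]*A[:,0]).sum(),(Lc*A).sum()); M=np.array([[np.cos(a),-np.sin(a)],[np.sin(a),np.cos(a)]])
    t=c-M@L.mean(0); print("res",np.abs(L@M.T+t-P[:,:2]).max()); return t,a,M
t,a,M=fit(L,B); print("jig",t,a)
J=lambda P:(P[:,:2]-t)@M
F=m([(230,150),(498,183),(477,380),(203,347)],35)
f=np.array([[65,90],[65,-90],[-65,-90],[-65,90]]); tf,af,_=fit(f,F); print("frame",tf,af,"in jig",M.T@(tf-t),np.degrees(af-a)); print(J(F))
print("stop",J(m([(655,168),(716,175),(711,268),(650,263)],47.5)))
print("bf",J(m([(163,73),(668,116)],43)),"ef",J(m([(140,87),(123,292)],43)))
print("jar",J(m([(695,468)],63)),"tin",J(m([(78,423)],35)))
np.savez("jig.npz",t=t,a=a)
s=arm.read_state(); print(R.from_quat(s["ee_rot"]).as_matrix())
E
```

```text
res 0.9894403402536796
jig [546.48202496 -23.57680098] -0.06345556662729386
res 2.06082140038869
frame [554.71769598   9.00393117] -0.09789049739919349 in jig [ 6.15305403 33.03740775] -1.972976201055015
[[ 74.43253424 118.79702119]
 [ 68.06517218 -57.07896374]
 [-61.94273629 -53.66403411]
 [-55.94275402 124.09560766]]
stop [[  84.54671707 -157.26012256]
 [  83.56600345 -197.26164698]
 [  22.2426406  -198.01318754]
 [  21.97035729 -158.32126645]]
bf [[ 119.89051667  166.52671675]
 [ 120.85750365 -163.98100955]] ef [[109.29139672 180.51999124]
 [-25.90351433 178.11135187]]
jar [[-109.03614747 -194.10980689]] tin [[-111.87262721  199.47065625]]
[[ 9.29784917e-01 -3.68102697e-01 -6.43067766e-04]
 [-3.68103250e-01 -9.29783101e-01 -1.83908945e-03]
 [ 7.90602432e-05  1.94667296e-03 -9.99998102e-01]]
```

Emit:
servo_tool(
  commands=[
    [[0,0,0,0,0,0,-6],[0,0,0,0,0,0,-6],[0,0,0,0,0,0,-6],[0,0.0165,0.0344,0,0,0,0],[0,0.0165,0.0344,0,0,0,0],[0,0.0165,0.0344,0,0,0,0],[0,0.0165,0.0344,0,0,0,0],[0,0.0165,0.0344,0,0,0,0],[0,0.0165,0.0344,0,0,0,0],[0,0.0165,0.0344,0,0,0,0]],
  ],
)

```text
clock: 0.93
position: [330.2, 331.5, 231.0]
ee_rot: [1.0, -0.031, -0.0, 0.0]
contact_force: [0.1, 0.8, 0.4]
gripper_width: 85.4
grasp_force: 0.0
```

Emit:
servo_tool(
  commands=[
    [[0,0.0165,0.0344,0,0,0,0],[0,0.0165,0.0344,0,0,0,0],[0,0.0165,0.0344,0,0,0,0],[0,0.0165,0.0344,0,0,0,0],[0,0.0165,0.0344,0,0,0,0],[0,0.0165,0.0344,0,0,0,0],[0,0.0165,0.0344,0,0,0,0],[0,0.0165,0.0344,0,0,0,0],[0,0.0165,0.0344,0,0,0,0],[0,0,0,0,0,0,0]],
  ],
)

```text
clock: 1.77
position: [459.9, 10.5, 230.8]
ee_rot: [0.999, -0.035, -0.0, 0.001]
contact_force: [0.1, -0.7, -0.2]
gripper_width: 85.4
grasp_force: 0.0
```

```bash
cat >> h.py <<'E'
from scipy.spatial.transform import Rotation as R
def st():
    j=np.load("jig.npz"); a=float(j["a"]); M=np.array([[np.cos(a),-np.sin(a)],[np.sin(a),np.cos(a)]])
    s=arm.read_state(); m=R.from_quat(s["ee_rot"]).as_matrix(); f=s["contact_force"]
    print("t",s["clock"],"jig",np.round((s["position"][:2]-j["t"])@M,1),"z",round(s["position"][2],1),"yaw",np.round(np.degrees(np.arctan2(m[1,0],m[0,0])-a),2),"tilt",np.round(m[:,2],3),"F",np.round(f[:2]@M,1),round(f[2],1),"w",s["gripper_width"])
E
python3 -c "
from h import *
st()"
```

```text
t 1.7667 jig [-88.5  28.5] z 230.8 yaw -0.37 tilt [-0.001 -0.001 -1.   ] F [ 0.1 -0.7] -0.2 w 85.4091057145056
```

Emit:
servo_tool(
  commands=[
    [[0,-0.003,-0.0045,0.04,0,0,0],[0,0,0,0.04,0,0,0],[0,0,0,0.04,0,0,0],[0,0,0,0.04,0,0,0],[0,0,0,0.03,0,0,0],[0,0,0,0.015,0,0,0],[0,0,0,0.007,0,0,0],[0,0,0,0,0,0,0]],
  ],
)

```text
clock: 2.43
position: [455.2, 19.7, 17.8]
ee_rot: [1.0, -0.031, -0.002, 0.001]
contact_force: [-0.5, -0.1, 0.9]
gripper_width: 85.2
grasp_force: 0.0
```

Emit:
servo_tool(
  commands=[
    [[0,0,0,0.002,0,0,0],[0,0,0,0.002,0,0,0],[0,0,0,0.002,0,0,0],[0,0,0,0,0,0,0]],
  ],
)

```text
clock: 2.77
position: [456.7, 20.2, 14.0]
ee_rot: [1.0, -0.031, 0.001, -0.0]
contact_force: [0.1, -0.2, 0.9]
gripper_width: 85.5
grasp_force: 0.0
```

```bash
python3 -c "
from h import *
st(); snap('side','pics/side1.png'); i=cv2.imread('pics/side1.png')[120:360,200:520]; cv2.imwrite('pics/side1c.png',cv2.resize(i,None,fx=2.5,fy=2.5,interpolation=cv2.INTER_CUBIC))"
```

```text
t 2.7667 jig [-92.4  38. ] z 14.0 yaw 0.05 tilt [ 0.002  0.001 -1.   ] F [ 0.1 -0.1] 0.9 w 85.48454709877612
```

View pics/side1c.png

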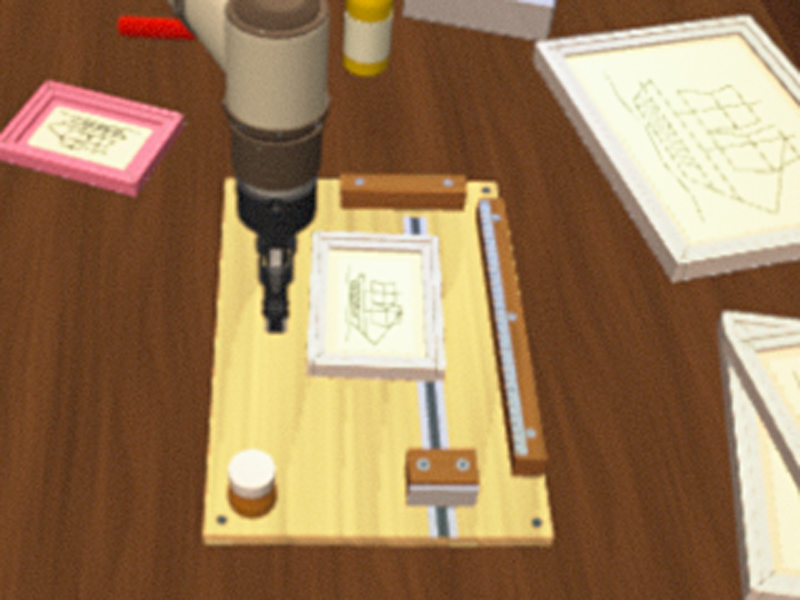

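The crop shows the fingers just short of the frame's near long side, at about (275,325) in the crop, with no board contact. I'll lower a little more and push.

Emit:
servo_tool(
  commands=[
    [[0,0,0.003,0.002,0,0,0],[0,0,0.002,0.002,0,0,0],[0,0.006,0,0.001,0,0,0],[0,0.006,0,0,0,0,0],[0,0.006,0,0,0,0,0],[0,0.006,0,0,0,0,0],[0,0.006,0,0,0,0,0],[0,0.006,0,0,0,0,0],[0,0,0,0,0,0,0]],
  ],
)

```text
clock: 3.57
position: [493.6, 12.9, 8.3]
ee_rot: [1.0, -0.031, 0.001, -0.0]
contact_force: [0.7, 0.4, -0.5]
gripper_width: 85.3
grasp_force: 0.0
```

```bash
python3 -c "
from h import *
st()"
```

```text
t 3.5667 jig [-55.1  33. ] z 8.3 yaw 0.05 tilt [ 0.002  0.    -1.   ] F [0.7 0.4] -0.5 w 85.3323652799262
```

Emit:
servo_tool(
  commands=[
    [[0,0.006,0,0,0,0,0],[0,0.006,0,0,0,0,0],[0,0.006,0,0,0,0,0],[0,0.004,0,0,0,0,0],[0,0.002,0,0,0,0,0]],
  ],
)

```text
clock: 3.98
position: [516.7, 11.3, 8.3]
ee_rot: [1.0, -0.031, 0.0, -0.0]
contact_force: [-4.0, 0.4, 1.8]
gripper_width: 85.4
grasp_force: 1.5
```

```bash
python3 -c "
from h import *
st(); snap('top','pics/top1.png'); i=cv2.imread('pics/top1.png')[143:278,238:423]; cv2.imwrite('pics/top1c.png',cv2.resize(i,None,fx=4.3,fy=4.3,interpolation=cv2.INTER_CUBIC))"
```

```text
t 3.9833 jig [-32.   32.9] z 8.3 yaw 0.05 tilt [ 0.  0. -1.] F [-4.   0.1] 1.8 w 85.39380591936013
```

View pics/top1c.png

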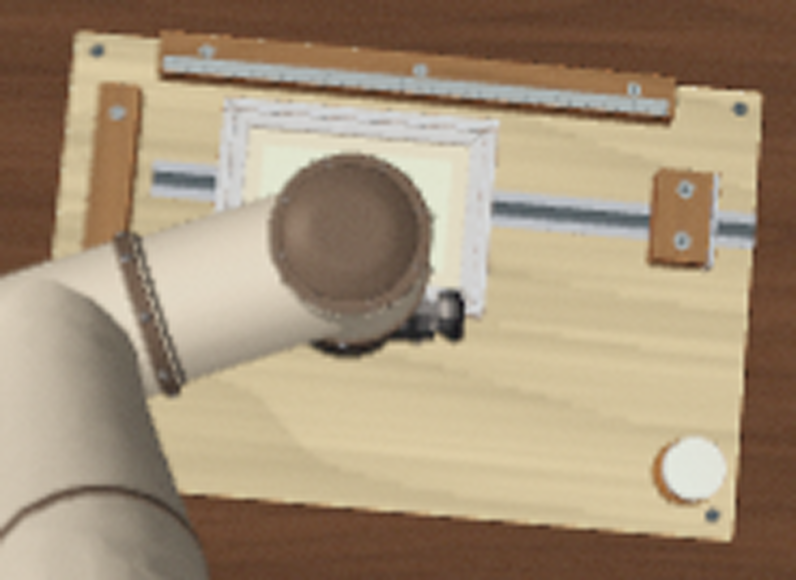

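The frame is being pushed square. Its far edge is at crop (228,98) to (498,122), about 15 mm short of the back fence. I'll continue until it makes contact.

Emit:
servo_tool(
  commands=[
    [[0,0.003,0,0,0,0,0],[0,0.003,0,0,0,0,0],[0,0.002,0,0,0,0,0],[0,0.002,0,0,0,0,0],[0,0,0,0,0,0,0]],
  ],
)

```text
clock: 4.45
position: [526.4, 10.6, 8.3]
ee_rot: [1.0, -0.031, 0.0, -0.0]
contact_force: [-0.8, -1.0, -0.1]
gripper_width: 85.6
grasp_force: 0.4
```

Emit:
servo_tool(
  commands=[
    [[0,0.001,0,0,0,0,0],[0,0.001,0,0,0,0,0],[0,0,0,0,0,0,0]],
  ],
)

```text
clock: 4.7
position: [526.8, 10.4, 8.3]
ee_rot: [1.0, -0.031, -0.001, 0.0]
contact_force: [-4.5, 0.7, 2.3]
gripper_width: 85.3
grasp_force: 2.3
```

Emit:
servo_tool(
  commands=[
    [[0,0.002,0,0,0,0,0],[0,0.001,0,0,0,0,0],[0,0,0,0,0,0,0]],
  ],
)

```text
clock: 4.95
position: [526.7, 9.9, 7.9]
ee_rot: [0.999, -0.032, -0.004, 0.001]
contact_force: [-9.8, 3.8, 6.7]
gripper_width: 85.5
grasp_force: 5.5
```

Emit:
servo_tool(
  commands=[
    [[0,0.002,0,0,0,0,0],[0,0.001,0,0,0,0,0],[0,0,0,0,0,0,0]],
  ],
)

```text
clock: 5.2
position: [526.6, 9.5, 7.6]
ee_rot: [0.999, -0.032, -0.007, 0.001]
contact_force: [-16.6, 7.0, 11.9]
gripper_width: 85.2
grasp_force: 8.7
```

Emit:
servo_tool(
  commands=[
    [[0,-0.015,0,0,0,0,0],[0,-0.02,0,0,0,0,0],[0,0,0,-0.03,0,0,0],[0,0,0,-0.035,0,0,0],[0,0,0,0,0,0,0]],
  ],
)

```text
clock: 5.62
position: [504.2, 13.7, 79.5]
ee_rot: [1.0, -0.03, 0.007, -0.002]
contact_force: [1.4, 0.2, -0.8]
gripper_width: 85.7
grasp_force: 0.0
```

```bash
python3 -c "
from h import *
st(); print(arm.read_state()['joints'])
d=snap('top','pics/top2.png'); i=d['frame'][143:278,238:423]; cv2.imwrite('pics/top2c.png',cv2.resize(i,None,fx=4.3,fy=4.3,interpolation=cv2.INTER_CUBIC))"
```

```text
t 5.6167 jig [-44.6  34.5] z 79.5 yaw 0.21 tilt [ 0.015  0.003 -1.   ] F [1.4 0.3] -0.8 w 85.73826231685979
[ 0.35087269  0.34798065 -0.49462292  0.00345439 -0.71335269  1.15748448]
```

View pics/top2c.png

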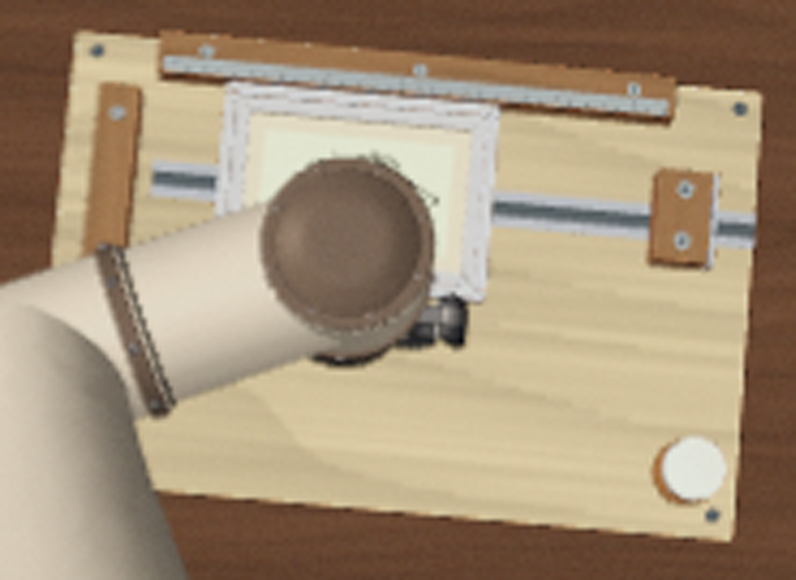

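Emit:
servo_tool(
  commands=[
    [[0,0.0233,0.0311,0,0,0,0],[0,0.0233,0.0311,0,0,0,0],[0,0.0233,0.0311,0,0,0,0],[0,0.0233,0.0311,0,0,0,0],[0,0,0,0,0,0,7],[0,0,0,0,0,0,7],[0,0,0,0,0,0,7],[0,0,0,0,0,0,7],[0,0,0,0,0,0,7],[0,0,0,0,0,0,7]],
  ],
)

```text
clock: 6.5
position: [584.5, -117.9, 72.4]
ee_rot: [0.921, -0.39, 0.0, -0.0]
contact_force: [0.6, -0.5, -0.2]
gripper_width: 85.4
grasp_force: 0.0
```

Emit:
servo_tool(
  commands=[
    [[0,0,0,0,0,0,7],[0,0,0,0,0,0,7],[0,0,0,0,0,0,7],[0,0,0,0,0,0,7],[0,0,0,0,0,0,7],[0,0,0,0,0,0,7],[0,0,0,0,0,0,6.2],[0,0,0,0,0,0,0],[0,0,0,0,0,0,0]],
  ],
)

```text
clock: 7.25
position: [584.3, -117.7, 72.6]
ee_rot: [-0.684, 0.729, -0.0, -0.0]
contact_force: [0.5, -0.7, 1.1]
gripper_width: 84.7
grasp_force: 0.0
```

```bash
python3 -c "
from h import *
st()"
```

```text
t 7.25 jig [ 43.7 -91.6] z 72.6 yaw -90.0 tilt [-0. -0. -1.] F [ 0.5 -0.6] 1.1 w 84.72857456841548
```

Emit:
servo_tool(
  commands=[
    [[0,0,-0.003,0.03,0,0,0],[0,0,0,0.02,0,0,0],[0,0,0,0.01,0,0,0],[0,0,0,0.004,0,0,0],[0,-0.006,0,0,0,0,0],[0,-0.006,0,0,0,0,0],[0,-0.006,0,0,0,0,0],[0,-0.006,0,0,0,0,0],[0,-0.006,0,0,0,0,0],[0,0,0,0,0,0,0]],
  ],
)

```text
clock: 8.08
position: [589.7, -86.7, 10.2]
ee_rot: [-0.684, 0.73, -0.001, 0.001]
contact_force: [-0.3, -0.7, 0.5]
gripper_width: 85.5
grasp_force: 0.0
```

```bash
python3 -c "
from h import *
st()"
```

```text
t 8.0833 jig [ 47.2 -60.3] z 10.2 yaw -90.06 tilt [ 0.002  0.    -1.   ] F [-0.2 -0.7] 0.5 w 85.48635187189859
```

Emit:
servo_tool(
  commands=[
    [[0,-0.006,0,0,0,0,0],[0,-0.006,0,0,0,0,0],[0,-0.006,0,0,0,0,0],[0,-0.006,0,0,0,0,0],[0,-0.006,0,0,0,0,0],[0,-0.005,0,0,0,0,0],[0,-0.003,0,0,0,0,0],[0,-0.002,0,0,0,0,0],[0,0,0,0,0,0,0]],
  ],
)

```text
clock: 8.83
position: [591.7, -47.3, 9.1]
ee_rot: [-0.683, 0.73, 0.0, 0.0]
contact_force: [0.6, -0.3, -0.4]
gripper_width: 85.2
grasp_force: 0.0
```

Emit:
servo_tool(
  commands=[
    [[0,-0.002,0,0,0,0,0],[0,-0.002,0,0,0,0,0],[0,-0.002,0,0,0,0,0],[0,-0.001,0,0,0,0,0],[0,0,0,0,0,0,0]],
  ],
)

```text
clock: 9.25
position: [592.0, -40.7, 9.0]
ee_rot: [-0.683, 0.73, 0.0, -0.0]
contact_force: [-0.4, -0.1, -1.0]
gripper_width: 85.5
grasp_force: 0.2
```

```bash
python3 -c "
from h import *
st()"
```

```text
t 9.25 jig [ 46.5 -14.2] z 9.0 yaw -90.16 tilt [-0.  0. -1.] F [-0.4 -0.1] -1.0 w 85.46605784935291
```

Emit:
servo_tool(
  commands=[
    [[0,-0.002,0,0,0,0,0],[0,-0.002,0,0,0,0,0],[0,0,0,0,0,0,0]],
  ],
)

```text
clock: 9.5
position: [592.3, -38.2, 9.2]
ee_rot: [-0.684, 0.73, -0.0, -0.001]
contact_force: [1.6, -7.7, -1.7]
gripper_width: 85.2
grasp_force: 3.6
```

Emit:
servo_tool(
  commands=[
    [[0,-0.002,0,0,0,0,0],[0,-0.001,0,0,0,0,0],[0,0,0,0,0,0,0]],
  ],
)

```text
clock: 9.75
position: [592.2, -38.1, 9.3]
ee_rot: [-0.683, 0.73, -0.001, -0.002]
contact_force: [1.2, -17.5, -0.8]
gripper_width: 85.2
grasp_force: 9.2
```

Emit:
servo_tool(
  commands=[
    [[0,-0.002,0,0,0,0,0],[0,-0.001,0,0,0,0,0],[0,0,0,0,0,0,0]],
  ],
)

```text
clock: 10.0
position: [592.2, -38.0, 9.5]
ee_rot: [-0.683, 0.73, -0.002, -0.004]
contact_force: [3.6, -29.1, -1.1]
gripper_width: 85.7
grasp_force: 14.9
```

Emit:
servo_tool(
  commands=[
    [[0,0.012,0,0,0,0,0],[0,0.02,0,0,0,0,0],[0,0,0,-0.03,0,0,0],[0,0,0,-0.04,0,0,0],[255,0.033,-0.0015,0,0,0,0],[255,0.035,-0.0015,0,0,0,0],[255,0.035,-0.0015,0,0,0,0],[255,0.035,-0.0015,0,0,0,0],[255,0.035,-0.0015,0,0,0,0],[255,0.03,0,0,0,0,0]],
  ],
)

```text
clock: 10.83
position: [585.0, -267.7, 79.4]
ee_rot: [-0.683, 0.73, -0.0, 0.0]
contact_force: [-0.4, 0.8, 0.5]
gripper_width: 12.1
grasp_force: 0.0
```

Emit:
servo_tool(
  commands=[
    [[255,0,0,0,0,0,0],[255,0,0,0,0,0,0]],
  ],
)

```text
clock: 11.0
position: [584.5, -267.3, 78.9]
ee_rot: [-0.682, 0.731, 0.0, 0.0]
contact_force: [0.7, 0.8, -0.5]
gripper_width: -0.1
grasp_force: 0.0
```

```bash
python3 -c "
from h import *
st()
d=snap('top','pics/top3.png'); i=d['frame'][143:278,238:423]; cv2.imwrite('pics/top3c.png',cv2.resize(i,None,fx=4.3,fy=4.3,interpolation=cv2.INTER_CUBIC))"
```

```text
t 11.0 jig [  53.4 -240.8] z 78.9 yaw -90.33 tilt [ 0.     0.001 -1.   ] F [0.7 0.8] -0.5 w -0.13475306647898525
```

View pics/top3c.png

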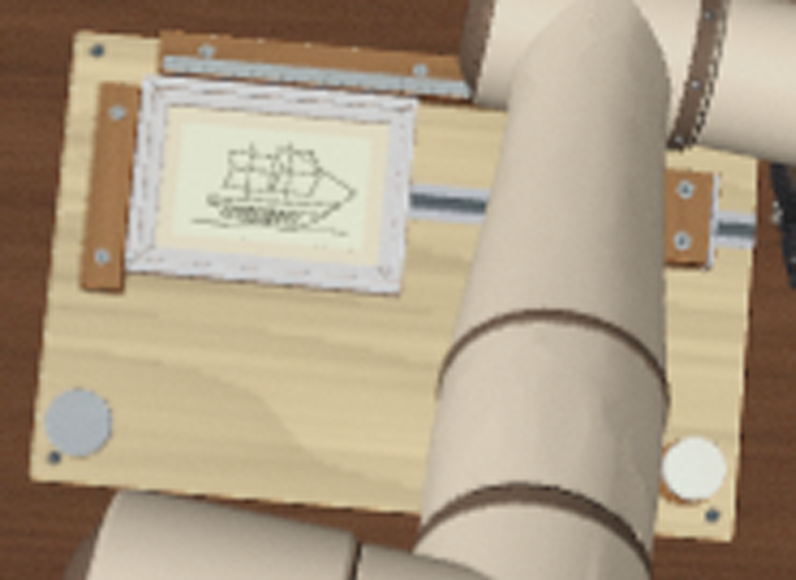

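The frame at crop (146,77), (417,100), (401,294), (127,270) looks seated in the corner. I'll check that numerically.

```bash
python3 - <<'E'
from h import *
d=dict(np.load("pics/top3.png.npz")); j=np.load("jig.npz"); a=float(j["a"]); M=np.array([[np.cos(a),-np.sin(a)],[np.sin(a),np.cos(a)]])
p=(np.array([(146,77),(417,100),(401,294),(127,270)],float)+.5)/4.3-.5+[238,143]
P=(px2w(d,p,35)[:,:2]-j["t"])@M; print(P,P.mean(0))
# expected flush frame outline vs white-edge subpixel
E=np.array([[120,180],[120,0],[-10,0],[-10,180.]])@M.T+j["t"]
print((w2px(d,np.c_[E,[35]*4])-[238,143])*4.3)
E
```

```text
[[ 1.18210289e+02  1.78154722e+02]
 [ 1.18495384e+02  1.04134956e-01]
 [-1.03997170e+01 -1.64555293e-01]
 [-1.02092869e+01  1.77817531e+02]] [54.02416718 88.97795826]
[[141.81792236  72.4578401 ]
 [415.69747089  96.12888694]
 [399.14817487 291.71922506]
 [122.02720082 267.74305774]]
```

It is square and seated to within the calibration. I'll nudge it once more against the back fence with shut fingers to be sure, then push the stop.

Emit:
servo_tool(
  commands=[
    [[255,-0.0368,0.0115,0,0,0,0],[255,-0.0368,0.0115,0,0,0,0],[255,-0.0368,0.0115,0,0,0,0],[255,-0.0368,0.0115,0,0,0,0],[255,-0.0368,0.0115,0,0,0,0],[255,-0.0368,0.0115,0,0,0,0],[255,-0.0368,0.0115,0,0,0,0],[255,-0.0368,0.0115,0,0,0,0],[255,-0.0368,0.0115,0,0,0,0],[255,0,0,0,0,0,0]],
  ],
)

```text
clock: 11.88
position: [502.2, 77.8, 80.0]
ee_rot: [-0.687, 0.727, -0.0, 0.001]
contact_force: [-0.2, -0.6, 0.3]
gripper_width: -0.2
grasp_force: 0.0
```

Emit:
servo_tool(
  commands=[
    [[255,0,0,0.03,0,0,0],[255,0,0,0.02,0,0,0],[255,0,0,0.006,0,0,0],[255,0,0,0,0,0,0]],
  ],
)

```text
clock: 12.22
position: [502.0, 71.7, 22.0]
ee_rot: [-0.684, 0.73, 0.001, -0.002]
contact_force: [0.3, -0.3, -0.5]
gripper_width: 0.2
grasp_force: 0.0
```

```bash
python3 -c "
from h import *
st()"
```

```text
t 12.2167 jig [-50.4  92.2] z 22.0 yaw -90.06 tilt [-0.003 -0.002 -1.   ] F [ 0.3 -0.3] -0.5 w 0.17850621953982704
```

Emit:
servo_tool(
  commands=[
    [[255,0,-0.005,0,0,0,0],[255,0,-0.005,0,0,0,0],[255,0,-0.004,0,0,0,0],[255,0,-0.002,0,0,0,0],[255,0,-0.002,0,0,0,0],[255,0,-0.002,0,0,0,0],[255,0,0,0,0,0,0]],
  ],
)

```text
clock: 12.8
position: [523.9, 69.8, 23.5]
ee_rot: [-0.683, 0.73, -0.0, 0.0]
contact_force: [-0.5, -0.2, 0.8]
gripper_width: -0.2
grasp_force: 0.0
```

Emit:
servo_tool(
  commands=[
    [[255,0,-0.002,0,0,0,0],[255,0,-0.002,0,0,0,0],[255,0,0,0,0,0,0]],
  ],
)

```text
clock: 13.05
position: [527.7, 69.7, 23.3]
ee_rot: [-0.683, 0.73, -0.0, 0.0]
contact_force: [0.1, -0.6, -0.6]
gripper_width: -0.2
grasp_force: 0.0
```

Emit:
servo_tool(
  commands=[
    [[255,0,-0.002,0,0,0,0],[255,0,-0.002,0,0,0,0],[255,0,0,0,0,0,0]],
  ],
)

```text
clock: 13.3
position: [528.4, 68.9, 22.9]
ee_rot: [-0.683, 0.73, 0.002, -0.003]
contact_force: [-7.7, 1.2, 5.0]
gripper_width: -0.3
grasp_force: 3.7
```

Emit:
servo_tool(
  commands=[
    [[255,0,-0.002,0,0,0,0],[255,0,-0.001,0,0,0,0],[255,0,0,0,0,0,0]],
  ],
)

```text
clock: 13.55
position: [528.5, 68.6, 22.6]
ee_rot: [-0.683, 0.731, 0.003, -0.005]
contact_force: [-13.7, 6.7, 10.3]
gripper_width: -0.1
grasp_force: 7.2
```

It is seated: the force rises with no further travel. Next is the stop.

Emit:
servo_tool(
  commands=[
    [[255,0,0.025,0,0,0,0],[255,0,0,-0.03,0,0,0],[255,0,0,-0.03,0,0,0],[255,0.0365,-0.011,0,0,0,0],[255,0.0365,-0.011,0,0,0,0],[255,0.0365,-0.011,0,0,0,0],[255,0.0365,-0.011,0,0,0,0],[255,0.0365,-0.011,0,0,0,0],[255,0.0365,-0.011,0,0,0,0],[255,0.0365,-0.011,0,0,0,0]],
  ],
)

```text
clock: 14.38
position: [569.6, -191.1, 83.4]
ee_rot: [-0.683, 0.73, -0.0, 0.0]
contact_force: [1.1, 0.1, 0.2]
gripper_width: 0.1
grasp_force: 0.0
```

Emit:
servo_tool(
  commands=[
    [[255,0.0365,-0.011,0,0,0,0],[255,0.0365,-0.011,0,0,0,0],[255,0,0,0,0,0,0],[255,0,0,0,0,0,0]],
  ],
)

```text
clock: 14.72
position: [586.2, -265.6, 82.5]
ee_rot: [-0.682, 0.731, 0.0, -0.0]
contact_force: [0.2, 0.6, -0.2]
gripper_width: 0.2
grasp_force: 0.0
```

```bash
python3 -c "
from h import *
st()"
```

```text
t 14.7167 jig [  55. -239.] z 82.5 yaw -90.37 tilt [-0.  0. -1.] F [0.2 0.6] -0.2 w 0.19669938212349425
```

Emit:
servo_tool(
  commands=[
    [[255,0,0,0.03,0,0,0],[255,0,0,0.018,0,0,0],[255,0,0,0.007,0,0,0],[255,-0.01,0,0,0,0,0],[255,-0.01,0,0,0,0,0],[255,-0.006,0,0,0,0,0],[255,-0.006,0,0,0,0,0],[255,-0.006,0,0,0,0,0],[255,-0.008,0,0,0,0,0],[255,-0.01,0,0,0,0,0]],
  ],
)

```text
clock: 15.55
position: [590.9, -207.4, 29.5]
ee_rot: [-0.683, 0.73, -0.001, 0.001]
contact_force: [0.2, -2.2, 1.3]
gripper_width: -0.0
grasp_force: 1.2
```

Emit:
servo_tool(
  commands=[
    [[255,-0.01,0,0,0,0,0],[255,-0.01,0,0,0,0,0],[255,-0.01,0,0,0,0,0],[255,-0.01,0,0,0,0,0],[255,-0.01,0,0,0,0,0],[255,-0.01,0,0,0,0,0],[255,-0.01,0,0,0,0,0],[255,-0.01,0,0,0,0,0],[255,-0.01,0,0,0,0,0],[255,-0.01,0,0,0,0,0]],
  ],
)

```text
clock: 16.38
position: [596.9, -106.8, 28.3]
ee_rot: [-0.683, 0.73, -0.0, 0.0]
contact_force: [1.8, -2.9, 1.5]
gripper_width: 0.0
grasp_force: 1.2
```

```bash
python3 -c "
from h import *
st()"
```

```text
t 16.3833 jig [ 55.6 -79.9] z 28.3 yaw -90.15 tilt [ 0. -0. -1.] F [ 2.  -2.8] 1.5 w 0.03662734735869132
```

Emit:
servo_tool(
  commands=[
    [[255,-0.006,0,0,0,0,0],[255,-0.005,0,0,0,0,0],[255,-0.004,0,0,0,0,0],[255,-0.003,0,0,0,0,0],[255,-0.002,0,0,0,0,0],[255,-0.002,0,0,0,0,0],[255,0,0,0,0,0,0]],
  ],
)

```text
clock: 16.97
position: [597.8, -85.6, 28.1]
ee_rot: [-0.683, 0.73, 0.0, -0.0]
contact_force: [-0.5, -0.5, -0.5]
gripper_width: 0.0
grasp_force: 0.0
```

Emit:
servo_tool(
  commands=[
    [[255,-0.002,0,0,0,0,0],[255,-0.002,0,0,0,0,0],[255,0,0,0,0,0,0]],
  ],
)

```text
clock: 17.22
position: [598.0, -81.7, 28.0]
ee_rot: [-0.683, 0.73, 0.0, -0.0]
contact_force: [1.0, -1.1, 0.5]
gripper_width: 0.3
grasp_force: 0.5
```

Emit:
servo_tool(
  commands=[
    [[255,-0.001,0,0,0,0,0],[255,-0.001,0,0,0,0,0],[255,0,0,0,0,0,0]],
  ],
)

```text
clock: 17.47
position: [598.1, -79.8, 28.0]
ee_rot: [-0.683, 0.73, 0.0, -0.0]
contact_force: [-0.6, -1.4, -0.3]
gripper_width: -0.1
grasp_force: 0.7
```

Emit:
servo_tool(
  commands=[
    [[255,-0.001,0,0,0,0,0],[255,-0.001,0,0,0,0,0],[255,0,0,0,0,0,0]],
  ],
)

```text
clock: 17.72
position: [598.1, -79.2, 28.0]
ee_rot: [-0.683, 0.73, 0.0, -0.001]
contact_force: [-0.1, -7.6, -1.0]
gripper_width: -0.2
grasp_force: 3.6
```

Emit:
servo_tool(
  commands=[
    [[255,-0.001,0,0,0,0,0],[255,-0.001,0,0,0,0,0],[255,0,0,0,0,0,0]],
  ],
)

```text
clock: 17.97
position: [598.1, -79.1, 28.1]
ee_rot: [-0.683, 0.73, -0.0, -0.002]
contact_force: [1.2, -14.9, -1.8]
gripper_width: -0.0
grasp_force: 7.2
```

Emit:
servo_tool(
  commands=[
    [[255,-0.001,0,0,0,0,0],[255,-0.001,0,0,0,0,0],[255,0,0,0,0,0,0]],
  ],
)

```text
clock: 18.22
position: [598.1, -79.0, 28.1]
ee_rot: [-0.683, 0.73, -0.001, -0.003]
contact_force: [1.2, -22.1, -3.4]
gripper_width: 0.1
grasp_force: 10.8
```

It's snug. I'll retract, clear the arm, and check.

Emit:
servo_tool(
  commands=[
    [[255,0.01,0,0,0,0,0],[255,0.025,0,0,0,0,0],[255,0,0,-0.04,0,0,0],[255,0,0,-0.04,0,0,0],[255,0.03,0,-0.02,0,0,0],[255,0.038,0,0,0,0,0],[255,0.038,0,0,0,0,0],[255,0.038,0,0,0,0,0],[255,0,0,0,0,0,0],[255,0,0,0,0,0,0]],
  ],
)

```text
clock: 19.05
position: [586.8, -254.0, 128.1]
ee_rot: [-0.682, 0.731, 0.0, 0.0]
contact_force: [-0.3, 0.5, 0.3]
gripper_width: -0.3
grasp_force: 0.0
```

```bash
python3 -c "
from h import *
st()
d=snap('top','pics/top4.png'); i=d['frame'][143:278,238:423]; a=cv2.resize(i,None,fx=3.2,fy=3.2,interpolation=cv2.INTER_CUBIC)
s=snap('side','pics/side4.png')['frame']
s=cv2.resize(s,(200,150)); a=a[:,:590]; b=np.zeros((432,800,3),np.uint8); b[:a.shape[0],:a.shape[1]]=a; b[:150,600:]=s; cv2.imwrite('pics/fin.png',b)"
```

```text
t 19.05 jig [  54.9 -227.4] z 128.1 yaw -90.36 tilt [ 0.     0.001 -1.   ] F [-0.4  0.5] 0.3 w -0.25295979969199556
```

View pics/fin.png

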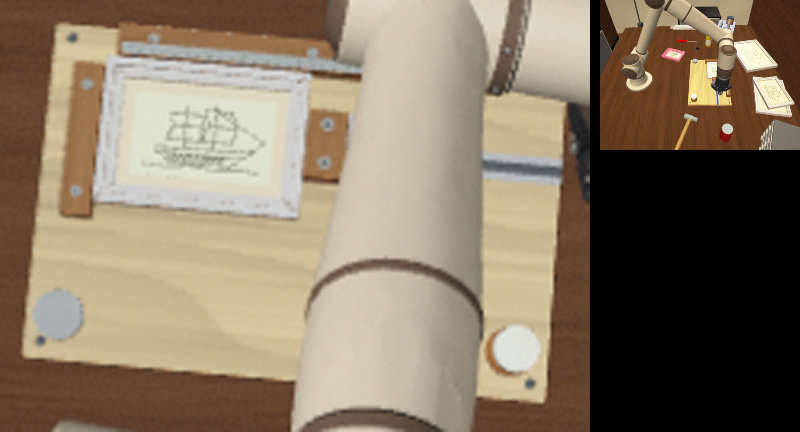

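The frame at (105–310, 58–217) sits flush in the corner, and the stop at (325,145) touches its right end. The jar and tin haven't moved, and the robot is clear.

```bash
python3 -c "
from h import *
print(ticket.job_done())"
```

```text
the job is handed in; nothing more can be done
None
```

The job is handed in at about 19 s on the robot's clock: the white frame lies flush against both fences as far as the pictures and contact forces show, the sliding stop is snug against its free end, and nothing else was touched.

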